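# Clamp a test mandrel and set the thumbscrew

### The arm

A 6-joint arm with a two-finger parallel gripper is mounted at the origin on the work surface. World frame = base frame: x ahead of the robot, y to its left, z up, the work surface at z = 0. Lengths are in m, angles in rad, forces in N, time in s.
With the tool pointing down it reaches from about 0.375 to 0.975 m from the base axis. Payload 3.8 kg.
Tool frame: the origin (TCP) lies midway between the tips of the shut fingers; the grasp point (between the pads) lies 19 mm behind it; z points along the fingers, y is the direction in which the jaws open and shut (so a half turn about z gives the same grasp; the last joint's range is limited). The gripper opens to 85 mm and grips with 20 to 120 N. Pads are 22 mm wide; open, the fingers measure 114 mm over their backs; the gripper's body (76 mm by 85 mm) begins 54 mm behind the grasp point. The pads swing forward as they close: fully open they stand 13 mm farther back than shut.
Start: joints at [1.204, 0.264, 1.604, -0, 1.274, -0.037], TCP at [0.219, 0.639, 0.231] pointing down, gripper open.
Joint ranges: [-2.63, 2.63], [-0.94, 2.18], [0.31, 2.57], [-1.31, 4.45], [0, 2.66], [-2.55, 2.55]. Speed limits (rad/s): [2.57, 2.57, 3.14, 3.14, 3.14, 3.14].

### API

Orientations are given as a rotation vector (axis times angle).
In Python, from workcell import bot gives the robot as it stands.
- The arm moves only by the tool drive_tool, never from a script. Its argument "deltas" is a list of rows, each an object with "hand": the opening, from 0 (shut) to 1 (fully open); "offset": the shift along the world's x, y, z in cm, a list of three; "angular": the turn, a rotation vector about the world's x, y, z in degrees, a list of three. A call has 1 to 8 rows; each row is the pose to reach, as a shift and turn from the pose commanded when the call began; what a row does not reach only later rows make up. A row lasts 1/8 s, in which the tool goes at most 62.5 mm and 10.7 degrees, less where a joint would pass 70% of its speed; a pose out of reach is approached as far as the arm can. A call with a gripper value outside its range is refused whole. The fingers move at their own pace and stop on an object; "force" is the grip in N (left out, the last holds). Time passes only in rows, so rows that repeat a pose let the fingers close. It gives the time, the measured TCP pose, the force and the opening at its end, in the units of the state.
- bot.read_state(): the state, without advancing time (a new reading comes with each control period).
- bot.read_camera(name): name is "side" or "top" or "wrist"; returns a dict with "frame" (400x640x3 uint8, blue, green, red), "mtx" (3x3 intrinsics, pixels), "R" (3x3) and "t" (3): a world point X has camera coordinates R X + t. Camera axes: x right, y down, z forward; pixel columns grow to the right and rows downward; lengths in m; the calibration is good to about 2 mm. A picture is of the moment at which its call begins. There is no depth.
- bot.finish_job(): hands the job in, once; it reports no verdict.
The state is a dict: "time": time; "q": joint angles; "joint_vel": joint speeds; "joint_torque": joint torques, N m; "tool_pos": TCP position; "tcp_rot": TCP orientation; "wrist_force": force on the tool from outside, world axes, zero at the start; "torque": the same for the moment, N m; "width": opening from 0.0 (shut) to 1.0 (fully open).
Only numpy, scipy, OpenCV 4.12 (cv2) and the standard library are available. Lean on these libraries where they do the work, as an engineer would, in place of code of your own. Each camera call takes 0.05 s, during which the arm holds its last target. There are 200 camera calls.

### The job

Take the steel mandrel off the orange rack and lay it in the two V rests of the turquoise fixture, centred lengthwise, and let go of it; then swing the ivory clamp bridge fully down over it. After that turn the red thumbscrew on the bridge clockwise until it bottoms, then back it off a quarter of a turn and let go, so that the mandrel is held but can still be spun. Leave the bottle, the dial gauge and the eyepiece where they stand.

Things in the scene. Friction and masses are not known exactly. Their poses are not given: they have to be found in the camera images.
- mandrel: Plain ground steel bar with a narrow brass band near each end, 20 mm in diameter, 120 mm long, about 0.29 kg, loose. Both ends are alike. Origin at its centre; its axis is its own y axis. It starts lying level on the rack.
- rack_cradle (a point): Where the mandrel's centre lies on the fixed orange rack (to 6 mm along y), 36 mm above the table; y along the mandrel, z up. Plate 80 (x) by 140 (y) by 8 mm thick with two yellow V rests, 14 mm thick, centred at y = -42 and +42 mm, their prongs 28 mm to either side (x) and up to 9 mm above this point. 70 mm free between the rests, only the plate below.
- cradle (a point): Where the centre of the seated mandrel belongs in the fixed turquoise fixture, 55 mm above the table; y along the seated mandrel, z up, +x to the bridge's hinge. Base plate 150 (x) by 140 (y) by 15 mm thick; two aluminium V rests, 14 mm thick, centred at y = -42 and +42 mm, prongs 28 mm to either side (x) and up to 9 mm above this point; the V, 45 mm wide at its top, self-centres the bar.
- bridge_hinge (a point): On the hinge axis of the bridge, 65 mm in +x and 19 mm in z from the cradle point, at y = 0. The bridge's frame: y is the hinge axis, parallel to the fixture's y; -x runs from the hinge along the bridge to its free end; z is normal to its top face. Two hinge cheeks at y = -22 and +22 mm are 8 mm thick and end 84 mm above the table.
- bridge_end (a point): Middle of the top face of the bridge, 118 mm from the hinge axis, 6 mm off its mid-plane; axes of the bridge. An ivory bar 32 mm wide (y), 12 thick, 128 long from the hinge, with a black cross-bar (16 mm thick, 44 long) 135 mm from the hinge. Open, it stands up at the +x side, this face looking away from the cradle; shut, this face is up, level, 80 mm above the table, 3 mm clear of the mandrel.
- bridge (a joint): Hinge angle of the bridge, rad: 0 shut (level, over the mandrel), about 1.57 upright, stop at 2.1 (leaning back). A stiff hinge: the bridge (0.24 kg with its screw) stays at whatever angle it is left and takes about 0.2 to 0.4 N m to swing, i.e. 2 to 4 N near its end.
- screw_grip (a point): On the axis of the thumbscrew, 24 mm above the bridge's top face, where to grip it. The axis crosses the bridge 65 mm from the hinge: with the bridge shut, right above the middle of the cradle. Red head: an upright flat bar 38 mm long (this point's x), 12 thick (y), from 4 to 35 mm above the top face, centred on the axis, with a white mark on top towards -x. z is the screw's axis.
- screw (a joint): How far the thumbscrew is turned in, rad: grows clockwise seen from above (bridge shut). It bottoms on a hard stop at 4.0 and can be backed out to 0. It neither rises nor sinks noticeably and stays where it is left (friction 0.05 N m). At 0 the length of the head lies along the bridge.
- bottle: White cleaner bottle, 46 mm in diameter, 125 mm tall, 0.25 kg, loose, standing. Origin at the centre of its underside. Leave it alone.
- gauge: Small dial gauge on a dark round foot (56 mm in diameter), 110 mm tall, 0.35 kg, loose, standing. Origin at the centre of its underside. Leave it alone.
- eyepiece: Black microscope eyepiece, up to 52 mm in diameter, 78 mm tall, 0.16 kg, loose, standing. Origin at the centre of its underside. Leave it alone.
There are look-alikes about, which are no part of the job. What is meant by the part that bears cradle is not green, and is the smaller of those in its own colour. Of the things that look like the mandrel, the smaller one is meant.

How it is judged:
By the outcome, as a careful person would: the job done as asked, in the order asked, and still so for the second after the job is handed in, with the robot touching nothing.
It also fails if it takes over 72 s, if anything falls off the work surface, if the arm or the gripper's body presses on something with over 40 N, if the wrist force passes 120 N, or if a joint passes its speed limit or range.

## Working session

There is one attempt and no reset: what is moved stays moved. The work goes in short steps, Python scripts to look and compute and a tool call to move; the robot and the scene stay as the last step left them, time stands still between calls to the robot, and variables do not carry over. Pictures are saved under pics/ and viewed, about 8 in all and at most 12, crops included, and the job is handed in when it is done.

Besides the shell and the picture viewer there is one more tool, called after ">>>" by a JSON object that holds its "fn" and its "kwargs". drive_tool: Moves the arm, as the interface text tells. Its arguments: {"type":"object","properties":{"deltas":{"type":"array"},"force":{"type":"number"}},"required":["deltas"]}

```bash
mkdir -p pics; ls
python3 - <<'E'
from workcell import bot
import cv2,numpy as np
np.set_printoptions(precision=4,suppress=True)
for n in("top","side"):
    c=bot.read_camera(n);cv2.imwrite(f"pics/{n}0.png",c["frame"]);print(n,c["mtx"],c["R"],c["t"],-c["R"].T@c["t"])
print(bot.read_state())
E
```

```text
pics
top [[424.2439   0.     311.9425]
 [  0.     424.2439 200.9954]
 [  0.       0.       1.    ]] [[-0.0029 -0.9995  0.0313]
 [-0.9979  0.0008 -0.0646]
 [ 0.0646 -0.0314 -0.9974]] [-0.0151  0.4425  1.1191] [0.3693 0.0197 1.1453]
side [[446.4449   0.     319.9698]
 [  0.     446.4449 195.9367]
 [  0.       0.       1.    ]] [[ 0.9426 -0.3337  0.0107]
 [-0.1949 -0.5759 -0.794 ]
 [ 0.2711  0.7463 -0.6078]] [-0.4242  0.1527  0.9532] [ 0.1712 -0.765   0.7052]
{'time': 0.1, 'q': array([ 1.2041,  0.2647,  1.6052, -0.    ,  1.2737, -0.0369]), 'joint_vel': array([-0.0013, -0.0023, -0.0026, -0.0002,  0.0007,  0.0018]), 'joint_torque': array([  0.0002, -51.6702, -36.8588,  -0.0001,   0.0063,   0.    ]), 'tool_pos': array([0.2184, 0.638 , 0.2301]), 'tcp_rot': array([-0.5157, -3.0986,  0.0031]), 'wrist_force': array([-0.4291,  0.9621,  0.3899]), 'torque': array([ 0.0105,  0.0088, -0.0138]), 'width': 0.9988893498356501}
```

View pics/top0.png

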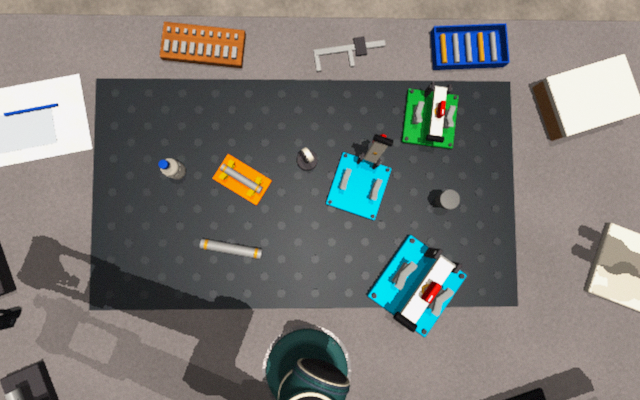

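View pics/side0.png

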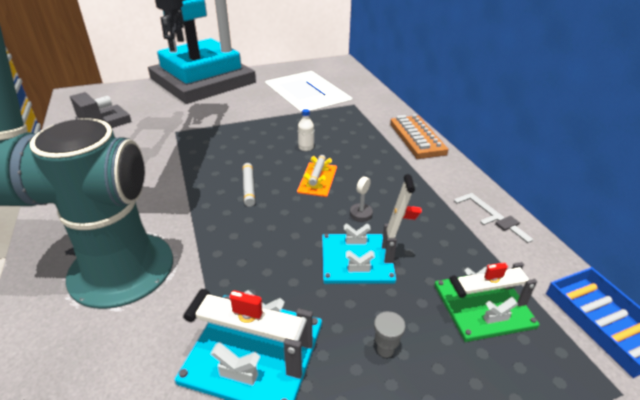

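The top view shows the orange rack with its mandrel at about (242,179). The small turquoise fixture is at (359,185), with its open bridge at (377,150). The big turquoise fixture and the green one are decoys, and so is the longer bar at (230,248). I'll measure next.

```bash
cat > h.py <<'E'
from workcell import bot
import cv2,numpy as np
from scipy.spatial.transform import Rotation as Ro
np.set_printoptions(precision=4,suppress=True)
def proj(c,X):
    p=(np.atleast_2d(X)@c["R"].T+c["t"])@c["mtx"].T
    return p[:,:2]/p[:,2:]
def back(c,uv,z):
    uv=np.atleast_2d(uv).astype(float)
    d=np.c_[uv,np.ones(len(uv))]@np.linalg.inv(c["mtx"]).T@c["R"]
    o=-c["R"].T@c["t"]
    return o+d*((z-o[2])/d[:,2])[:,None]
def mask(c,lo,hi,box):
    m=cv2.inRange(cv2.cvtColor(c["frame"],cv2.COLOR_BGR2HSV),lo,hi)
    k=np.zeros_like(m);x0,y0,x1,y1=box;k[y0:y1,x0:x1]=m[y0:y1,x0:x1];return k
def blob(m):
    n,l,s,_=cv2.connectedComponentsWithStats(m)
    return (l==1+np.argmax(s[1:,4])).astype(np.uint8)*255
def rect(c,m,z):
    p=cv2.findContours(m,cv2.RETR_EXTERNAL,cv2.CHAIN_APPROX_NONE)[0]
    p=np.vstack(p)[:,0]
    w=back(c,p,z)[:,:2]
    r=cv2.minAreaRect((w*1000).astype(np.float32));return r
def frame(x,y,z,yaw):
    T=np.eye(4);T[:3,:3]=Ro.from_euler('z',yaw,degrees=True).as_matrix();T[:3,3]=x,y,z;return T
E
python3 - <<'E'
from h import *
out=[]
for n,bt,br in(("top",(315,140,400,225),(205,145,280,210)),("side",(310,215,410,290),(290,150,345,200))):
    c=bot.read_camera(n)
    m=blob(mask(c,(85,120,60),(100,255,255),bt));print(n,"fix",rect(c,m,.015),m.sum()/255)
    m2=blob(mask(c,(8,150,60),(24,255,255),br));print(n,"rack",rect(c,m2,.008),m2.sum()/255)
    for b in(bt,br):
        x0,y0,x1,y1=b;out.append(cv2.resize(c["frame"][y0-8:y1+5,x0-8:x1+10],(400,300),interpolation=cv2.INTER_CUBIC))
cv2.imwrite("pics/crop.png",np.vstack([np.hstack(out[:2]),np.hstack(out[2:])]))
E
```

```text
top fix ((483.81787109375, -140.78250122070312), (141.75030517578125, 151.47874450683594), 71.05451965332031) 2584.0
top rack ((502.04827880859375, 172.01751708984375), (141.92156982421875, 81.3713607788086), 58.452239990234375) 1235.0
side fix ((483.29449462890625, -146.3327178955078), (150.7272186279297, 153.61373901367188), 71.04521942138672) 2724.0
side rack ((510.04608154296875, 181.50021362304688), (182.3272705078125, 82.63493347167969), 58.39291000366211) 671.0
```

View pics/crop.png

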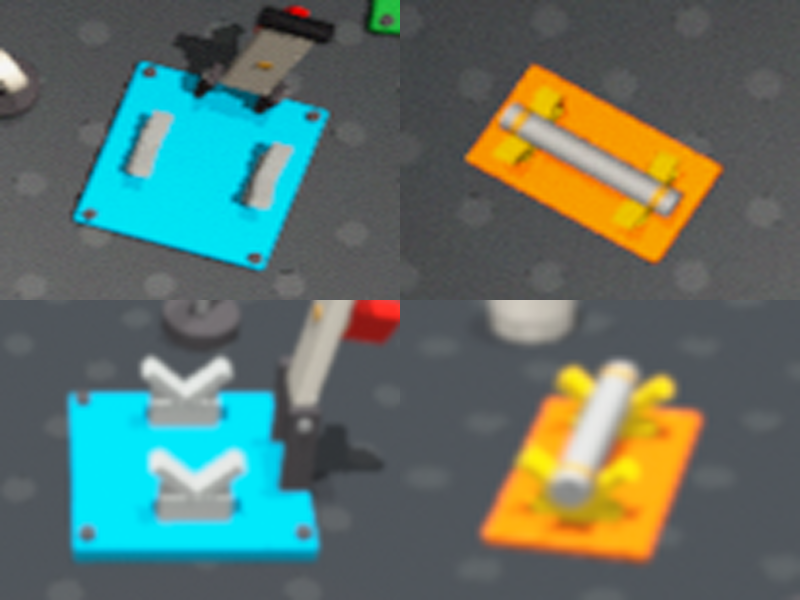

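Run:
```python
from h import *
s=bot.read_state();R=Ro.from_rotvec(s["tcp_rot"]).as_matrix()
c=bot.read_camera("wrist")
o=-c["R"].T@c["t"];print("cam in tool",R.T@(o-s["tool_pos"]),"axes in tool(rows camx,y,z)\n",c["R"]@R)
print(R,c["mtx"][0,0])
# mandrel in rack: elongated grey blob, top camera
t=bot.read_camera("top")
hs=cv2.cvtColor(t["frame"],cv2.COLOR_BGR2HSV)
m=blob(mask(t,(0,0,110),(179,70,255),(205,145,280,210)));r=rect(t,m,.036);print("mandrel",r,m.sum()/255)
T=frame(.4838,-.1408,.055,-19)
f=lambda P:proj(t,(T@np.array([*P,1]))[:3])
print("V rests pred",f((0,.042,0)),f((0,-.042,0)))
for th in(1.4,1.57,1.75,1.9,2.1):
    d=.135;print(th,f((.065-d*np.cos(th),0,.019+d*np.sin(th))), proj(bot.read_camera("side"),(T@np.array([.065-d*np.cos(th),0,.019+d*np.sin(th),1]))[:3]))
mb=blob(mask(t,(0,0,0),(179,255,40),(355,120,400,150)));ys,xs=np.where(mb);print(xs.mean(),ys.mean(),len(xs))
```

```text
cam in tool [ 0.0727 -0.0008 -0.1417] axes in tool(rows camx,y,z)
 [[-0.0002  1.      0.0006]
 [-0.9575  0.     -0.2883]
 [-0.2883 -0.0006  0.9575]]
[[-0.9461  0.3239 -0.0005]
 [ 0.3239  0.9461 -0.0013]
 [ 0.0001 -0.0014 -1.    ]] 291.40303534956576
mandrel ((501.92431640625, 171.61038208007812), (90.79835510253906, 16.808116912841797), 58.56998062133789) 225.0
V rests pred [[345.2241 178.7845]] [[375.841 189.296]]
1.4 [[376.3036 159.3085]] [[384.3281 182.9977]]
1.57 [[379.6413 149.6211]] [[396.357  182.2063]]
1.75 [[382.8017 139.7559]] [[408.8227 183.1696]]
1.9 [[385.0432 132.1572]] [[418.6341 185.3539]]
2.1 [[387.364  123.3134]] [[430.4035 190.0774]]
382.8474576271187 139.864406779661 118
```

>>> {"fn": "drive_tool", "kwargs": {"deltas": [{"hand": 1,"offset": [3.5,-5.0,0],"angular": [0,0,-10]},{"hand": 1,"offset": [7,-10,0],"angular": [0,0,-20]},{"hand": 1,"offset": [10.5,-15,0],"angular": [0,0,-30]},{"hand": 1,"offset": [14,-20,0],"angular": [0,0,-40]},{"hand": 1,"offset": [17.5,-25,0],"angular": [0,0,-50]},{"hand": 1,"offset": [21,-31,0],"angular": [0,0,-60]},{"hand": 1,"offset": [24.5,-36,0],"angular": [0,0,-70]},{"hand": 1,"offset": [26.5,-41,0],"angular": [0,0,-80]}]}}

```text
time: 1.55
tool_pos: [0.485, 0.2269, 0.2318]
tcp_rot: [2.393, 2.035, 0.002]
wrist_force: [0.7, 0.1, 0.8]
width: 1.0
```

>>> {"fn": "drive_tool", "kwargs": {"deltas": [{"hand": 1,"offset": [1.0,-3,-1.5],"angular": [0,0,-10]},{"hand": 1,"offset": [1.8,-5.6,-3],"angular": [0,0,-20]},{"hand": 1,"offset": [1.8,-5.6,-5],"angular": [0,0,-22.6]},{"hand": 1,"offset": [1.8,-5.6,-5],"angular": [0,0,-22.6]},{"hand": 1,"offset": [1.8,-5.6,-5],"angular": [0,0,-22.6]}]}}

```text
time: 2.17
tool_pos: [0.5019, 0.173, 0.182]
tcp_rot: [2.74, 1.537, 0.001]
wrist_force: [-0.4, -0.4, 0.2]
width: 1.0
```

Run:
```python
from h import *
s=bot.read_state();print(s)
c=bot.read_camera("wrist");np.savez("w1.npz",**c);cv2.imwrite("pics/w1.png",c["frame"])
T=frame(.502,.172,.036,-31.5)
for P in((0,0,0),(0,.06,0),(0,-.06,0)):print(proj(c,(T@np.array([*P,1]))[:3]))
```

```text
{'time': 2.175, 'q': array([0.285 , 0.028 , 1.9661, 0.    , 1.1466, 0.8334]), 'joint_vel': array([ 0.0059, -0.006 , -0.0114, -0.0009, -0.0007,  0.0035]), 'joint_torque': array([ -0.2424, -35.9914, -34.3208,  -0.0148,   0.0389,   0.    ]), 'tool_pos': array([0.5019, 0.173 , 0.182 ]), 'tcp_rot': array([2.7399, 1.5368, 0.0014]), 'wrist_force': array([-0.4123, -0.3546,  0.2382]), 'torque': array([ 0.0208,  0.0003, -0.0083]), 'width': 0.9997148946474814}
[[315.8788 190.7625]]
[[315.9224 130.0873]]
[[315.84   244.7578]]
```

View pics/w1.png

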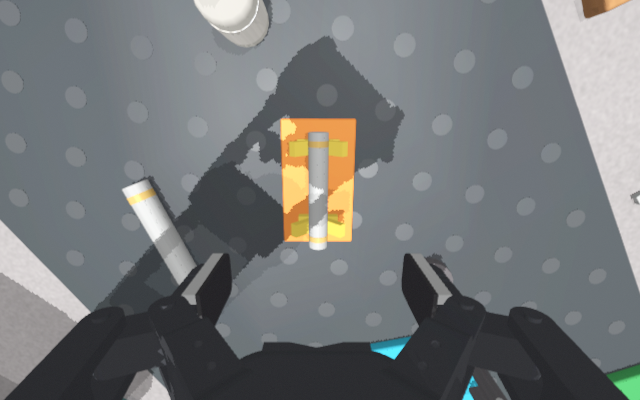

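Bar in the wrist view: centre about (318,190), ends at rows 132 and 249. That is roughly 2 mm right of the jaw centre. I'll measure the brass bands for the lengthwise centre.

Run:
```python
from h import *
c=dict(np.load("w1.npz"))
h=cv2.cvtColor(c["frame"],cv2.COLOR_BGR2HSV).astype(int)
print("sat",[(r,*h[r,316:322].mean(0).astype(int)) for r in [*range(128,152),*range(228,254)]])
T=frame(.502,.172,.036,-31.5);Ti=np.linalg.inv(T)
for r in(160,175,200,210):print(r,h[r,304:334,1],h[r,304:334,2])
for v in(132,144,237,241,249):print(v,(Ti@np.r_[back(c,(318.5,v),.046)[0],1])[:2],(Ti@np.r_[back(c,(318.5,v),.036)[0],1])[:2])
```

```text
sat [(128, np.int64(14), np.int64(169), np.int64(238)), (129, np.int64(15), np.int64(170), np.int64(237)), (130, np.int64(14), np.int64(169), np.int64(237)), (131, np.int64(12), np.int64(129), np.int64(214)), (132, np.int64(12), np.int64(17), np.int64(162)), (133, np.int64(77), np.int64(1), np.int64(179)), (134, np.int64(82), np.int64(1), np.int64(185)), (135, np.int64(72), np.int64(1), np.int64(184)), (136, np.int64(80), np.int64(2), np.int64(185)), (137, np.int64(70), np.int64(2), np.int64(185)), (138, np.int64(70), np.int64(0), np.int64(184)), (139, np.int64(65), np.int64(0), np.int64(184)), (140, np.int64(29), np.int64(5), np.int64(184)), (141, np.int64(18), np.int64(55), np.int64(197)), (142, np.int64(20), np.int64(126), np.int64(211)), (143, np.int64(21), np.int64(126), np.int64(210)), (144, np.int64(20), np.int64(125), np.int64(210)), (145, np.int64(21), np.int64(125), np.int64(210)), (146, np.int64(20), np.int64(126), np.int64(210)), (147, np.int64(19), np.int64(93), np.int64(202)), (148, np.int64(19), np.int64(29), np.int64(186)), (149, np.int64(60), np.int64(1), np.int64(18
[... 1883 characters left out ...]
236 236]
200 [180 181 182 176 106   1   3   2   2   1   1   2   2   2   3   2   2   2
   2   3   2   4   2  88 144 137 136 136 137 136] [203 203 203 199 180 172 203 217 221 218 194 152 152 152 153 151 152 150
 147 147 145 141 135 192 255 255 255 255 255 255]
210 [181 182 182 177 128   2   2   4   2   2   2   0   2   3   2   2   2   2
   2   2   2   2   2  96 147 140 149 163 183 174] [203 203 203 200 181 133 141 145 148 150 151 152 152 153 152 151 153 150
 148 146 145 140 133 200 255 255 255 253 203 224]
132 [0.0024 0.0587] [0.0025 0.0582]
144 [0.0024 0.0478] [0.0025 0.0469]
237 [ 0.0027 -0.0466] [ 0.0028 -0.051 ]
241 [ 0.0028 -0.0511] [ 0.0029 -0.0556]
249 [ 0.0028 -0.0602] [ 0.0029 -0.065 ]
```

>>> {"fn": "drive_tool", "kwargs": {"deltas": [{"hand": 0.7,"offset": [0.1,-0.25,-4],"angular": [0,0,0]},{"hand": 0.7,"offset": [0.1,-0.25,-8],"angular": [0,0,0]},{"hand": 0.7,"offset": [0.1,-0.25,-12],"angular": [0,0,0]},{"hand": 0.7,"offset": [0.1,-0.25,-15],"angular": [0,0,0]},{"hand": 0.7,"offset": [0.1,-0.25,-16.5],"angular": [0,0,0]},{"hand": 0.7,"offset": [0.1,-0.25,-16.5],"angular": [0,0,0]},{"hand": 0.7,"offset": [0.1,-0.25,-16.5],"angular": [0,0,0]}], "force": 50}}

```text
time: 3.1
tool_pos: [0.5041, 0.1707, 0.0178]
tcp_rot: [2.74, 1.535, 0.004]
wrist_force: [0.1, -0.2, -0.5]
width: 0.701
```

>>> {"fn": "drive_tool", "kwargs": {"deltas": [{"hand": 0.4,"offset": [0,0,0],"angular": [0,0,0]},{"hand": 0.3,"offset": [0,0,0],"angular": [0,0,0]},{"hand": 0.25,"offset": [0,0,0],"angular": [0,0,0]},{"hand": 0.1,"offset": [0,0,0],"angular": [0,0,0]},{"hand": 0.1,"offset": [0,0,0],"angular": [0,0,0]},{"hand": 0.1,"offset": [0,0,0],"angular": [0,0,0]}]}}

```text
time: 3.85
tool_pos: [0.5023, 0.1705, 0.0169]
tcp_rot: [-2.741, -1.534, 0.0]
wrist_force: [-2.7, 0.7, 5.8]
width: 0.217
```

>>> {"fn": "drive_tool", "kwargs": {"deltas": [{"hand": 0.1,"offset": [0,0,1],"angular": [0,0,0]},{"hand": 0.1,"offset": [0,0,4],"angular": [0,0,0]},{"hand": 0.1,"offset": [0,0,9],"angular": [0,0,0]},{"hand": 0.1,"offset": [0,0,14],"angular": [0,0,0]},{"hand": 0.1,"offset": [0,-2,18.3],"angular": [0,0,2]},{"hand": 0.1,"offset": [-0.5,-7,18.3],"angular": [0,0,4]},{"hand": 0.1,"offset": [-1,-12,18.3],"angular": [0,0,7]},{"hand": 0.1,"offset": [-1.3,-17,18.3],"angular": [0,0,10]}]}}

```text
time: 4.85
tool_pos: [0.4888, -0.0014, 0.1994]
tcp_rot: [2.594, 1.771, -0.0]
wrist_force: [0.6, 0.1, -2.8]
width: 0.214
```

>>> {"fn": "drive_tool", "kwargs": {"deltas": [{"hand": 0.1,"offset": [-0.1,-5,0],"angular": [0,0,2.5]},{"hand": 0.1,"offset": [-0.3,-10,0],"angular": [0,0,2.5]},{"hand": 0.1,"offset": [-0.5,-13,0],"angular": [0,0,2.5]},{"hand": 0.1,"offset": [-0.5,-14.2,0],"angular": [0,0,2.5]},{"hand": 0.1,"offset": [-0.5,-14.2,0],"angular": [0,0,2.5]},{"hand": 0.1,"offset": [-0.5,-14.2,0],"angular": [0,0,2.5]}]}}

```text
time: 5.6
tool_pos: [0.4845, -0.1409, 0.1991]
tcp_rot: [-2.556, -1.825, -0.0]
wrist_force: [-0.2, 0.6, -2.6]
width: 0.217
```

Run:
```python
from h import *
s=bot.read_state();print(s["time"],s["tool_pos"],s["tcp_rot"],s["q"],s["width"],s["wrist_force"])
c=bot.read_camera("wrist");np.savez("w2.npz",**c)
T=frame(.4838,-.1408,.055,-19)
im=c["frame"].copy()
for P in((.075,.07,-.04),(-.075,.07,-.04),(-.075,-.07,-.04),(.075,-.07,-.04),(.028,.042,.009),(-.028,.042,.009),(.028,-.042,.009),(-.028,-.042,.009),(.028,.049,.009),(-.028,.049,.009),(.028,-.035,.009),(-.028,-.035,.009)):
    u=proj(c,(T@np.array([*P,1]))[:3])[0];print(P,u);cv2.circle(im,tuple(int(round(x)) for x in u),2,(0,0,255),-1)
R=Ro.from_rotvec(s["tcp_rot"]).as_matrix()
for k in(.06,-.0,.0475):print("bar",proj(c,s["tool_pos"]+R@np.array([k,0,-.019])))
cv2.imwrite("pics/w2.png",im)
```

```text
5.6 [ 0.4845 -0.1409  0.1991] [-2.5562 -1.8249 -0.0001] [-0.3327 -0.037   1.998   0.0005  1.1812 -0.0021] 0.21680280718831987 [-0.2398  0.6402 -2.5944]
(0.075, 0.07, -0.04) [385.0021 118.0209]
(-0.075, 0.07, -0.04) [245.2475 117.9275]
(-0.075, -0.07, -0.04) [253.29   238.2729]
(0.075, -0.07, -0.04) [377.0716 238.3738]
(0.028, 0.042, 0.009) [344.6965 149.479 ]
(-0.028, 0.042, 0.009) [285.1218 149.4369]
(0.028, -0.042, 0.009) [342.3346 232.4516]
(-0.028, -0.042, 0.009) [287.599  232.4073]
(0.028, 0.049, 0.009) [344.9123 141.8975]
(-0.028, 0.049, 0.009) [284.8955 141.8556]
(0.028, -0.035, 0.009) [342.5167 226.0555]
(-0.028, -0.035, 0.009) [287.408  226.0114]
bar [[314.601  146.9672]]
bar [[314.8305 274.9158]]
bar [[314.6541 176.555 ]]
```

View pics/w2.png

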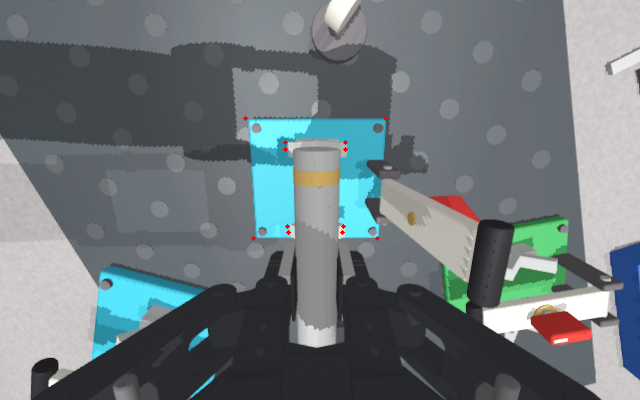

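The view shows the bar in the hand at column ~317, its band at row ~178, and the fixture plate spanning columns ~249–387. The predicted dots sit ~2–3 px to the left of it. I'll quantify that.

Run:
```python
from h import *
c=dict(np.load("w2.npz"))
m=blob(mask(c,(80,90,60),(105,255,255),(235,105,400,245)))
r=rect(c,m,.015);print("plate",r)
f=c["frame"].astype(int);h=cv2.cvtColor(c["frame"],cv2.COLOR_BGR2HSV).astype(int)
print("band S",[(i,int(h[i,310:322,1].mean())) for i in range(144,192)])
print("bar cols r200",h[200,285:350,1])
print("V row145",h[145,278:355,1])
print("V right col 343",[(i,h[i,342:345,1].mean().astype(int)) for i in range(134,162)],[(i,h[i,341:344,1].mean().astype(int)) for i in range(218,242)])
print("V left col 290",[(i,h[i,289:291,1].mean().astype(int)) for i in range(134,162)])
tp=np.array([.4845,-.1409,.1991]);R=Ro.from_rotvec([-2.5562,-1.8249,0]).as_matrix()
for k in(.06,.0475):print(proj(c,tp+R@np.array([k,0,-.029])))
```

```text
plate ((485.9011535644531, -140.60968017578125), (138.25340270996094, 149.3507843017578), 71.05048370361328)
band S [(144, 4), (145, 3), (146, 3), (147, 2), (148, 1), (149, 2), (150, 1), (151, 2), (152, 1), (153, 1), (154, 0), (155, 1), (156, 0), (157, 0), (158, 1), (159, 1), (160, 1), (161, 1), (162, 0), (163, 1), (164, 1), (165, 1), (166, 1), (167, 1), (168, 1), (169, 1), (170, 1), (171, 38), (172, 115), (173, 128), (174, 129), (175, 129), (176, 129), (177, 130), (178, 129), (179, 129), (180, 130), (181, 130), (182, 129), (183, 129), (184, 130), (185, 129), (186, 84), (187, 18), (188, 1), (189, 1), (190, 1), (191, 1)]
bar cols r200 [154 154 153 154 154 153 153 154 147  70   4   2   2   3   3   2   0   3
   2   3   3   0   0   2   2   3   3   1   1   1   3   3   3   3   1   3
   3   3   1   2   3   2   2   0   0   0   2   2   2   5   3   3   3  44
 138 148 148 147 148 148 147 147 147 147 148]
V row145 [181 180 183 183 183 182 180 182 183  93  20   2   2   2   2   2   2   4
   2   4   4   4   5   4   6   4   3   3   3   4   4   4   4   4   6   3
   4   3   4   3   3   4   4   4   4  
[... 1182 characters left out ...]
nt64(21)), (240, np.int64(20)), (241, np.int64(11))]
V left col 290 [(134, np.int64(135)), (135, np.int64(135)), (136, np.int64(139)), (137, np.int64(147)), (138, np.int64(158)), (139, np.int64(181)), (140, np.int64(182)), (141, np.int64(105)), (142, np.int64(17)), (143, np.int64(3)), (144, np.int64(2)), (145, np.int64(2)), (146, np.int64(4)), (147, np.int64(2)), (148, np.int64(3)), (149, np.int64(3)), (150, np.int64(3)), (151, np.int64(4)), (152, np.int64(4)), (153, np.int64(3)), (154, np.int64(4)), (155, np.int64(3)), (156, np.int64(38)), (157, np.int64(133)), (158, np.int64(183)), (159, np.int64(183)), (160, np.int64(183)), (161, np.int64(184))]
[[314.4589 149.7144]]
[[314.5213 181.6741]]
```

>>> {"fn": "drive_tool", "kwargs": {"deltas": [{"hand": 0.1,"offset": [0,0.1,-4],"angular": [0,0,0]},{"hand": 0.1,"offset": [0,0.1,-8],"angular": [0,0,0]},{"hand": 0.1,"offset": [0,0.1,-12],"angular": [0,0,0]},{"hand": 0.1,"offset": [0,0.1,-14.5],"angular": [0,0,0]},{"hand": 0.1,"offset": [0,0.1,-15.5],"angular": [0,0,0]},{"hand": 0.1,"offset": [0,0.1,-16.0],"angular": [0,0,0]},{"hand": 0.1,"offset": [0,0.1,-16.2],"angular": [0,0,0]},{"hand": 0.1,"offset": [0,0.1,-16.2],"angular": [0,0,0]}]}}

```text
time: 6.65
tool_pos: [0.4854, -0.1411, 0.0383]
tcp_rot: [2.556, 1.824, 0.002]
wrist_force: [-0.3, 0.0, -3.1]
width: 0.215
```

>>> {"fn": "drive_tool", "kwargs": {"deltas": [{"hand": 0.1,"offset": [-0.05,0.05,-0.1],"angular": [0,0,0]},{"hand": 0.1,"offset": [-0.05,0.05,-0.2],"angular": [0,0,0]},{"hand": 0.1,"offset": [-0.05,0.05,-0.2],"angular": [0,0,0]},{"hand": 0.1,"offset": [-0.05,0.05,-0.2],"angular": [0,0,0]}]}}

```text
time: 7.15
tool_pos: [0.4851, -0.1408, 0.036]
tcp_rot: [2.556, 1.823, 0.002]
wrist_force: [1.7, -0.4, 2.5]
width: 0.217
```

>>> {"fn": "drive_tool", "kwargs": {"deltas": [{"hand": 0.3,"offset": [0,0,0],"angular": [0,0,0]},{"hand": 0.5,"offset": [0,0,0],"angular": [0,0,0]},{"hand": 0.5,"offset": [0,0,0],"angular": [0,0,0]},{"hand": 0.5,"offset": [0,0,4],"angular": [0,0,0]},{"hand": 0.5,"offset": [0,0,9],"angular": [0,0,0]},{"hand": 0.5,"offset": [0,0,14],"angular": [0,0,0]},{"hand": 0.5,"offset": [0,0,17],"angular": [0,0,0]},{"hand": 0.5,"offset": [0,0,17],"angular": [0,0,0]}]}}

```text
time: 8.15
tool_pos: [0.4862, -0.1411, 0.2086]
tcp_rot: [2.553, 1.821, 0.006]
wrist_force: [-0.0, 0.2, 0.1]
width: 0.501
```

Run:
```python
from h import *
s=bot.read_state();print(s["time"],s["tool_pos"],s["tcp_rot"])
c=bot.read_camera("wrist");np.savez("w3.npz",**c)
T=frame(.4838,-.1408,.055,-19);Ti=np.linalg.inv(T)
for P in((0,.06,.01),(0,.0489,.01),(0,-.0489,.01),(0,-.06,.01)):print(P,proj(c,(T@np.array([*P,1]))[:3])[0])
m=blob(mask(c,(80,90,60),(105,255,255),(235,105,400,270)));r=rect(c,m,.015);print("plate",r)
h=cv2.cvtColor(c["frame"],cv2.COLOR_BGR2HSV).astype(int)
print([(i,int(h[i,314:319,1].mean())) for i in range(110,250) if h[i,314:319,1].mean()>30])
side=bot.read_camera("side");t=bot.read_camera("top")
a=cv2.resize(c["frame"][90:270,200:440],(533,400));b=cv2.resize(t["frame"][125:225,310:410],(267,267));d=cv2.resize(side["frame"][165:290,310:430],(267,278))
o=np.zeros((545,800,3),np.uint8);o[:400,:533]=a;o[:267,533:]=b;o[267:545,533:]=d;cv2.imwrite("pics/p3.png",o)
```

```text
8.15 [ 0.4862 -0.1411  0.2086] [2.5531 1.8214 0.006 ]
(0, 0.06, 0.01) [312.1129 129.6153]
(0, 0.0489, 0.01) [312.1613 141.513 ]
(0, -0.0489, 0.01) [312.5441 235.6481]
(0, -0.06, 0.01) [312.5832 245.2536]
plate ((485.4681396484375, -140.71585083007812), (139.38955688476562, 149.17007446289062), 71.16421508789062)
[(118, 89), (119, 177), (120, 182), (121, 177), (122, 174), (123, 175), (124, 175), (125, 175), (126, 175), (127, 175), (128, 174), (129, 112), (138, 39), (139, 112), (140, 130), (141, 129), (142, 130), (143, 130), (144, 110), (145, 42), (233, 80), (234, 110), (235, 110), (236, 110), (237, 100), (238, 46)]
```

View pics/p3.png

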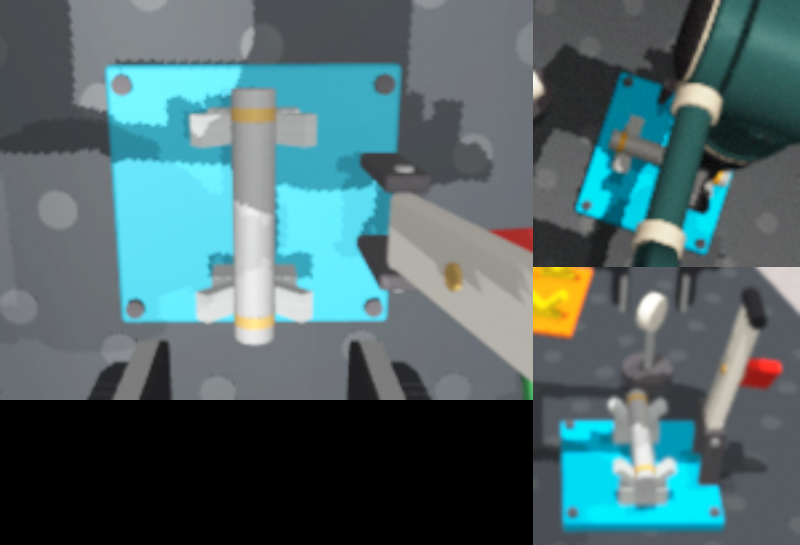

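Centred: the bands sit at rows 141.6 and 235.6, against 141.5 and 235.6 predicted for the centre, and the bar is in both Vs. Next I'll rise, turn 90°, shut the fingers and go behind the bridge.

>>> {"fn": "drive_tool", "kwargs": {"deltas": [{"hand": 0,"offset": [0,0,4],"angular": [0,0,10]},{"hand": 0,"offset": [0,0,7.5],"angular": [0,0,20]},{"hand": 0,"offset": [1,-0.3,7.5],"angular": [0,0,30]},{"hand": 0,"offset": [4,-1.3,7.5],"angular": [0,0,40]},{"hand": 0,"offset": [7,-2.4,7.5],"angular": [0,0,50]},{"hand": 0,"offset": [10,-3.4,7.5],"angular": [0,0,60]},{"hand": 0,"offset": [11.6,-4,7.5],"angular": [0,0,70]},{"hand": 0,"offset": [11.6,-4,7.5],"angular": [0,0,80]}]}}

```text
time: 9.3
tool_pos: [0.6, -0.1805, 0.2766]
tcp_rot: [-0.777, -3.039, -0.001]
wrist_force: [0.1, 1.4, -0.3]
width: 0.001
```

>>> {"fn": "drive_tool", "kwargs": {"deltas": [{"hand": 0,"offset": [0,0,0],"angular": [0,0,10]},{"hand": 0,"offset": [0,0,-4],"angular": [0,0,10]},{"hand": 0,"offset": [0,0,-8],"angular": [0,0,10]},{"hand": 0,"offset": [0,0,-9.6],"angular": [0,0,10]},{"hand": 0,"offset": [0,0,-9.6],"angular": [0,0,10]},{"hand": 0,"offset": [0,0,-9.6],"angular": [0,0,10]}]}}

```text
time: 10.05
tool_pos: [0.6011, -0.1807, 0.1856]
tcp_rot: [0.518, 3.097, -0.001]
wrist_force: [0.2, 0.1, -0.0]
width: 0.0
```

Run:
```python
from h import *
s=bot.read_state();print(s)
T=frame(.4838,-.1408,0,-19)
print((np.linalg.inv(T)@np.r_[s["tool_pos"],1])[:3])
R=Ro.from_rotvec(s["tcp_rot"]).as_matrix();print("y az",np.degrees(np.arctan2(R[1,1],R[0,1])))
```

```text
{'time': 10.05, 'q': array([-0.3318,  0.2057,  1.761 , -0.    ,  1.1728, -1.571 ]), 'joint_vel': array([-0.0002, -0.015 , -0.0166, -0.0007, -0.0019, -0.001 ]), 'joint_torque': array([ -0.    , -45.6658, -34.3041,  -0.0004,   0.048 ,  -0.    ]), 'tool_pos': array([ 0.6011, -0.1807,  0.1856]), 'tcp_rot': array([ 0.5181,  3.0965, -0.0006]), 'wrist_force': array([ 0.2108,  0.0682, -0.0431]), 'torque': array([ 0.0022,  0.0334, -0.03  ]), 'width': 4.7907318465990226e-05}
[0.1239 0.0004 0.1856]
y az 71.00292126668536
```

>>> {"fn": "drive_tool", "kwargs": {"deltas": [{"hand": 0,"offset": [-1.8,0.62,0],"angular": [0,0,0]},{"hand": 0,"offset": [-3.2,1.1,0.2],"angular": [0,0,0]},{"hand": 0,"offset": [-4.0,1.37,0.4],"angular": [0,0,0]},{"hand": 0,"offset": [-5.4,1.86,0.4],"angular": [0,0,0]},{"hand": 0,"offset": [-6.8,2.35,0.2],"angular": [0,0,0]},{"hand": 0,"offset": [-8.2,2.83,-0.2],"angular": [0,0,0]},{"hand": 0,"offset": [-9.5,3.28,-0.8],"angular": [0,0,0]},{"hand": 0,"offset": [-10.75,3.7,-1.6],"angular": [0,0,0]}]}}

```text
time: 11.05
tool_pos: [0.4915, -0.1429, 0.1677]
tcp_rot: [-0.518, -3.098, -0.0]
wrist_force: [0.9, -0.9, 0.0]
width: 0.003
```

Run:
```python
from h import *
s=bot.read_camera("side");w=bot.read_camera("wrist")
cv2.imwrite("pics/p4.png",np.hstack([cv2.resize(s["frame"][130:300,290:460],(400,400)),cv2.resize(w["frame"],(400,250)) if 0 else cv2.resize(w["frame"][:,120:520],(400,400))]))
```

```text
(no output)
```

View pics/p4.png

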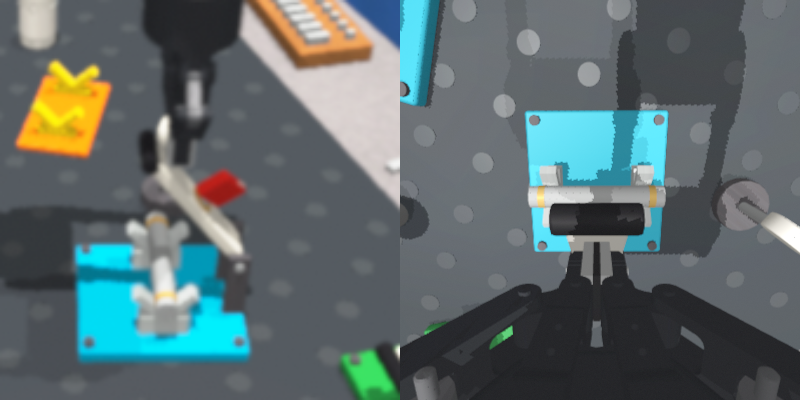

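>>> {"fn": "drive_tool", "kwargs": {"deltas": [{"hand": 0,"offset": [-0.93,0.32,-0.75],"angular": [0,0,0]},{"hand": 0,"offset": [-1.92,0.66,-1.83],"angular": [0,0,0]},{"hand": 0,"offset": [-2.8,0.96,-3.05],"angular": [0,0,0]},{"hand": 0,"offset": [-3.5,1.2,-4.4],"angular": [0,0,0]},{"hand": 0,"offset": [-4.0,1.38,-5.8],"angular": [0,0,0]},{"hand": 0,"offset": [-4.37,1.5,-7.26],"angular": [0,0,0]},{"hand": 0,"offset": [-4.54,1.56,-8.3],"angular": [0,0,0]},{"hand": 0,"offset": [-4.54,1.56,-8.6],"angular": [0,0,0]}]}}

```text
time: 12.15
tool_pos: [0.4465, -0.1275, 0.0812]
tcp_rot: [-0.518, -3.097, -0.0]
wrist_force: [-0.1, 0.3, 1.0]
width: 0.004
```

>>> {"fn": "drive_tool", "kwargs": {"deltas": [{"hand": 0,"offset": [0,0,-0.1],"angular": [0,0,0]},{"hand": 0,"offset": [0,0,-0.2],"angular": [0,0,0]},{"hand": 0,"offset": [0,0,-0.3],"angular": [0,0,0]},{"hand": 0,"offset": [0,0,-0.3],"angular": [0,0,0]}]}}

```text
time: 12.65
tool_pos: [0.4478, -0.128, 0.08]
tcp_rot: [0.518, 3.097, -0.0]
wrist_force: [-1.2, -0.0, 2.9]
width: -0.002
```

>>> {"fn": "drive_tool", "kwargs": {"deltas": [{"hand": 0,"offset": [0,0,-0.2],"angular": [0,0,0]},{"hand": 0,"offset": [0,0,-0.4],"angular": [0,0,0]},{"hand": 0,"offset": [0,0,-0.4],"angular": [0,0,0]}]}}

```text
time: 13.02
tool_pos: [0.4479, -0.128, 0.0796]
tcp_rot: [0.518, 3.099, -0.0]
wrist_force: [-12.3, 3.6, 32.3]
width: -0.003
```

>>> {"fn": "drive_tool", "kwargs": {"deltas": [{"hand": 0,"offset": [0,0,3],"angular": [0,0,0]},{"hand": 0.5,"offset": [0,0,8],"angular": [0,0,0]},{"hand": 0.5,"offset": [2,-0.6,12],"angular": [0,0,0]},{"hand": 0.5,"offset": [3.6,-1.28,12],"angular": [0,0,0]},{"hand": 0.5,"offset": [3.6,-1.28,12],"angular": [0,0,0]},{"hand": 0.5,"offset": [3.6,-1.28,12],"angular": [0,0,0]}]}}

```text
time: 13.78
tool_pos: [0.4816, -0.1401, 0.1932]
tcp_rot: [-0.518, -3.094, -0.001]
wrist_force: [0.2, -1.0, -0.8]
width: 0.499
```

Run:
```python
from h import *
st=bot.read_state();print(st["tool_pos"],st["q"],st["wrist_force"])
s=bot.read_camera("side");w=bot.read_camera("wrist");np.savez("w5.npz",**w)
T=frame(.4838,-.1408,.055,-19);Ti=np.linalg.inv(T)
m=blob(mask(w,(0,120,60),(6,255,255),(200,80,440,330))|mask(w,(174,120,60),(179,255,255),(200,80,440,330)))
r=rect(w,m,.115);print("head rect at top z",r,(Ti@np.array([r[0][0]/1000,r[0][1]/1000,.115,1]))[:2])
print("screw axis px",proj(w,(T@np.array([0,0,.06,1]))[:3]))
im=np.zeros((400,800,3),np.uint8);im[:,:400]=cv2.resize(s["frame"][130:300,290:460],(400,400));im[:,400:]=w["frame"][:,110:510];cv2.imwrite("pics/p5.png",im)
```

```text
[ 0.4816 -0.1401  0.1932] [-0.3327 -0.0357  2.0079  0.      1.1735 -1.5719] [ 0.1802 -1.0451 -0.8372]
head rect at top z ((481.4624328613281, -140.23944091796875), (41.13505935668945, 13.612829208374023), 6.02393913269043) [-0.0024 -0.0002]
screw axis px [[317.3879 214.1565]]
```

View pics/p5.png

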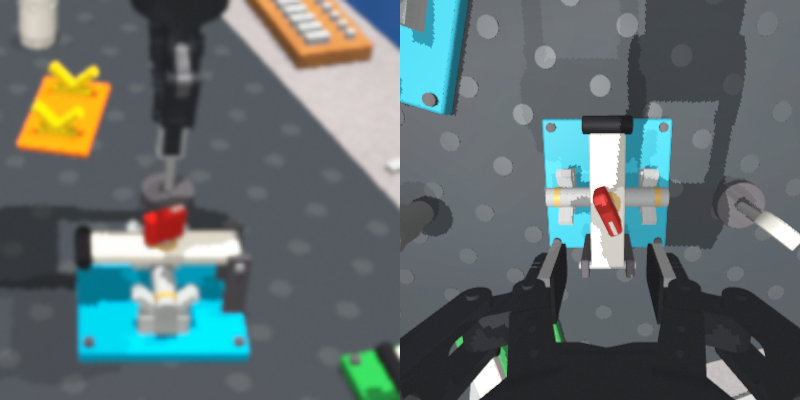

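The bridge is shut and level. The head's length lies at world azimuth ~6°, which is 155° clockwise from the bridge axis, so the screw is at about 2.7 rad. The alternative, −25°, is out of range. About 74° is left to the stop.

>>> {"fn": "drive_tool", "kwargs": {"deltas": [{"hand": 0.5,"offset": [0.2,-0.07,-2],"angular": [0,0,8]},{"hand": 0.5,"offset": [0.2,-0.07,-5],"angular": [0,0,17]},{"hand": 0.5,"offset": [0.2,-0.07,-6],"angular": [0,0,25]},{"hand": 0.5,"offset": [0.2,-0.07,-6],"angular": [0,0,25]},{"hand": 0.5,"offset": [0.2,-0.07,-8.5],"angular": [0,0,25]},{"hand": 0.5,"offset": [0.2,-0.07,-10.2],"angular": [0,0,25]},{"hand": 0.5,"offset": [0.2,-0.07,-10.2],"angular": [0,0,25]},{"hand": 0.4,"offset": [0.2,-0.07,-10.2],"angular": [0,0,25]}], "force": 60}}

```text
time: 14.88
tool_pos: [0.4856, -0.1414, 0.0938]
tcp_rot: [-0.164, 3.137, -0.0]
wrist_force: [-0.6, 0.2, -0.2]
width: 0.403
```

>>> {"fn": "drive_tool", "kwargs": {"deltas": [{"hand": 0.25,"offset": [0,0,0],"angular": [0,0,0]},{"hand": 0.15,"offset": [0,0,0],"angular": [0,0,0]},{"hand": 0.02,"offset": [0,0,0],"angular": [0,0,0]},{"hand": 0.02,"offset": [0,0,0],"angular": [0,0,0]},{"hand": 0.02,"offset": [0,0,0],"angular": [0,0,0]}]}}

```text
time: 15.5
tool_pos: [0.4858, -0.1407, 0.0943]
tcp_rot: [-0.164, 3.136, 0.001]
wrist_force: [-0.7, 4.3, 5.6]
width: 0.123
```

```bash
cat > st.py <<'E'
from h import *
s=bot.read_state();R=Ro.from_rotvec(s["tcp_rot"]).as_matrix()
print(s["time"],s["tool_pos"],"yaz %.2f"%np.degrees(np.arctan2(R[1,1],R[0,1])),"F",s["wrist_force"],"M",s["torque"],"w %.3f"%s["width"],"q6 %.3f"%s["q"][5])
E
python3 st.py
```

```text
15.5 [ 0.4858 -0.1407  0.0943] yaz 95.98 F [-0.7068  4.3389  5.5703] M [ 0.7024  0.1543 -0.0721] w 0.123 q6 -2.008
```

>>> {"fn": "drive_tool", "kwargs": {"deltas": [{"hand": 0.02,"offset": [0,0,0],"angular": [0,0,-8]},{"hand": 0.02,"offset": [0,0,0],"angular": [0,0,-16]},{"hand": 0.02,"offset": [0,0,0],"angular": [0,0,-24]},{"hand": 0.02,"offset": [0,0,0],"angular": [0,0,-32]},{"hand": 0.02,"offset": [0,0,0],"angular": [0,0,-40]},{"hand": 0.02,"offset": [0,0,0],"angular": [0,0,-48]},{"hand": 0.02,"offset": [0,0,0],"angular": [0,0,-56]},{"hand": 0.02,"offset": [0,0,0],"angular": [0,0,-62]}]}}

```text
time: 16.5
tool_pos: [0.4856, -0.1411, 0.0943]
tcp_rot: [1.479, 2.771, 0.001]
wrist_force: [-1.8, 3.4, 5.1]
width: 0.123
```

```bash
python3 st.py
```

```text
16.5 [ 0.4856 -0.1411  0.0943] yaz 33.80 F [-1.8007  3.4382  5.0585] M [0.4719 0.2973 0.0895] w 0.123 q6 -0.922
```

>>> {"fn": "drive_tool", "kwargs": {"deltas": [{"hand": 0.02,"offset": [0,0,0],"angular": [0,0,-3]},{"hand": 0.02,"offset": [0,0,0],"angular": [0,0,-6]},{"hand": 0.02,"offset": [0,0,0],"angular": [0,0,-6]}]}}

```text
time: 16.88
tool_pos: [0.4855, -0.1411, 0.0943]
tcp_rot: [1.618, 2.692, 0.001]
wrist_force: [-0.6, 3.6, 5.6]
width: 0.129
```

```bash
python3 st.py
```

```text
16.875 [ 0.4855 -0.1411  0.0943] yaz 27.97 F [-0.6403  3.5569  5.5684] M [ 0.397   0.3035 -0.0054] w 0.129 q6 -0.821
```

>>> {"fn": "drive_tool", "kwargs": {"deltas": [{"hand": 0.02,"offset": [0,0,0],"angular": [0,0,-2]},{"hand": 0.02,"offset": [0,0,0],"angular": [0,0,-4]},{"hand": 0.02,"offset": [0,0,0],"angular": [0,0,-4]}]}}

```text
time: 17.25
tool_pos: [0.4855, -0.1411, 0.0943]
tcp_rot: [1.711, 2.634, 0.001]
wrist_force: [-1.5, 3.0, 5.8]
width: 0.124
```

```bash
python3 st.py
```

```text
17.25 [ 0.4855 -0.1411  0.0943] yaz 23.98 F [-1.4912  2.97    5.7734] M [ 0.464   0.3627 -0.0569] w 0.124 q6 -0.751
```

>>> {"fn": "drive_tool", "kwargs": {"deltas": [{"hand": 0.02,"offset": [0,0,0],"angular": [0,0,-2]},{"hand": 0.02,"offset": [0,0,0],"angular": [0,0,-4]},{"hand": 0.02,"offset": [0,0,0],"angular": [0,0,-4]}]}}

```text
time: 17.62
tool_pos: [0.4855, -0.1411, 0.0943]
tcp_rot: [1.799, 2.575, 0.0]
wrist_force: [-1.7, 3.1, 6.5]
width: 0.124
```

```bash
python3 st.py
```

```text
17.625 [ 0.4855 -0.1411  0.0943] yaz 20.12 F [-1.6643  3.1249  6.4603] M [0.4967 0.2627 0.7003] w 0.124 q6 -0.683
```

Stop reached: Mz jumped to 0.70 N m at jaw azimuth 20.1°, against 21.8° predicted. Next I'll back off a quarter turn.

>>> {"fn": "drive_tool", "kwargs": {"deltas": [{"hand": 0.02,"offset": [0,0,0],"angular": [0,0,9]},{"hand": 0.02,"offset": [0,0,0],"angular": [0,0,18]},{"hand": 0.02,"offset": [0,0,0],"angular": [0,0,27]},{"hand": 0.02,"offset": [0,0,0],"angular": [0,0,36]},{"hand": 0.02,"offset": [0,0,0],"angular": [0,0,45]},{"hand": 0.02,"offset": [0,0,0],"angular": [0,0,54]},{"hand": 0.02,"offset": [0,0,0],"angular": [0,0,63]},{"hand": 0.02,"offset": [0,0,0],"angular": [0,0,72]}]}}

```text
time: 18.62
tool_pos: [0.4858, -0.1407, 0.0943]
tcp_rot: [-0.062, 3.14, 0.001]
wrist_force: [-1.4, 4.4, 5.3]
width: 0.13
```

>>> {"fn": "drive_tool", "kwargs": {"deltas": [{"hand": 0.02,"offset": [0,0,0],"angular": [0,0,8]},{"hand": 0.02,"offset": [0,0,0],"angular": [0,0,15]},{"hand": 0.02,"offset": [0,0,0],"angular": [0,0,19]},{"hand": 0.02,"offset": [0,0,0],"angular": [0,0,19]},{"hand": 0.02,"offset": [0,0,0],"angular": [0,0,19]}]}}

```text
time: 19.25
tool_pos: [0.4858, -0.1406, 0.0943]
tcp_rot: [-0.572, 3.088, 0.001]
wrist_force: [-0.3, 4.1, 5.9]
width: 0.125
```

```bash
python3 st.py
```

```text
19.25 [ 0.4858 -0.1406  0.0943] yaz 110.99 F [-0.3361  4.0778  5.8824] M [0.8143 0.2026 0.0674] w 0.125 q6 -2.270
```

Now I'll release, rise and look.

>>> {"fn": "drive_tool", "kwargs": {"deltas": [{"hand": 0.2,"offset": [0,0,0],"angular": [0,0,0]},{"hand": 0.4,"offset": [0,0,0],"angular": [0,0,0]},{"hand": 0.5,"offset": [0,0,0],"angular": [0,0,0]},{"hand": 0.5,"offset": [0,0,3],"angular": [0,0,0]},{"hand": 0.5,"offset": [0,0,7],"angular": [0,0,0]},{"hand": 0.5,"offset": [0,0,10],"angular": [0,0,-10]},{"hand": 0.5,"offset": [0,0,10],"angular": [0,0,-20]},{"hand": 0.5,"offset": [0,0,10],"angular": [0,0,-20]}]}}

```text
time: 20.25
tool_pos: [0.4853, -0.1415, 0.1936]
tcp_rot: [-0.03, 3.141, -0.001]
wrist_force: [-0.5, -0.0, 0.4]
width: 0.497
```

>>> {"fn": "drive_tool", "kwargs": {"deltas": [{"hand": 0.5,"offset": [0,0,0],"angular": [0,0,-10]},{"hand": 0.5,"offset": [0,0,0],"angular": [0,0,-20]},{"hand": 0.5,"offset": [0,0,0],"angular": [0,0,-20]}]}}

```text
time: 20.62
tool_pos: [0.4846, -0.1412, 0.1924]
tcp_rot: [-0.511, -3.098, -0.0]
wrist_force: [-1.1, -0.1, -0.0]
width: 0.499
```

```bash
python3 st.py
python3 - <<'E'
from h import *
s=bot.read_camera("side");w=bot.read_camera("wrist");t=bot.read_camera("top")
m=blob(mask(w,(0,120,60),(6,255,255),(200,80,440,330))|mask(w,(174,120,60),(179,255,255),(200,80,440,330)))
print("head",rect(w,m,.115))
im=np.zeros((400,800,3),np.uint8);im[:,:400]=cv2.resize(s["frame"][130:300,290:460],(400,400));im[:,400:]=cv2.resize(w["frame"][80:300,200:420],(400,400),interpolation=cv2.INTER_CUBIC);cv2.imwrite("pics/p6.png",im)
E
```

```text
20.625 [ 0.4846 -0.1412  0.1924] yaz 71.26 F [-1.1471 -0.0736 -0.0229] M [-0.0408 -0.0121  0.021 ] w 0.499 q6 -1.576
head ((481.8094177246094, -140.21035766601562), (39.819358825683594, 15.090845108032227), 21.015432357788086)
```

View pics/p6.png

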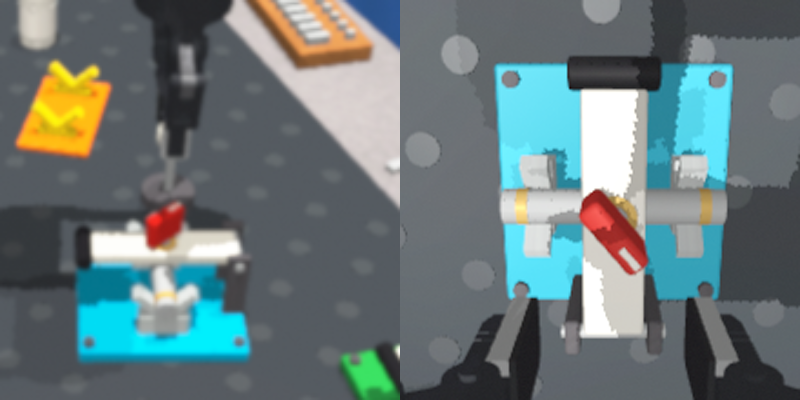

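The white mark sits at the lower-right end of the head, at azimuth 21.0°, so the screw is at 140.0° (2.44 rad). The target is 4.0 − π/2 = 2.43. The bridge is level and the bar is centred under it, so I'll hand in.

```bash
python3 -c "
from workcell import bot
print(bot.finish_job())"
```

```text
the job is handed in; nothing more can be done
None
```

The job is done and handed in at about 21 s of robot time.

- **Mandrel:** It lies in both V rests of the small turquoise fixture. The brass bands were within about 0.1 px of where they should be for lengthwise centring, taking the fixture's place from the top camera. The wrist camera put the fixture up to about 2 mm off, mostly across the bar. I took that for a camera bias, because the bar in the hand showed about the same pixel shift.
- **Bridge:** It is fully down. It stopped solidly at 32 N of push, with its top face at about 80 mm, and it looks level in the side view.
- **Thumbscrew:** It started at about 2.7 rad. I turned it clockwise until the moment jumped to 0.70 N m at its stop, then backed it off a quarter turn and let go. The last picture shows the white mark at about 2.44 rad; the aim was 2.43.
- **Left alone:** I did not go near the bottle, the dial gauge or the eyepiece, but I did not re-measure where they stand. The gripper was open and clear of everything at the end.

The jaw angle at the stop read 20.1°, against 21.8° predicted. That fits a little twist under load, and no check failed.

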